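Load the tofu press, fit its plate on the guide pins and wind it down

TASK

Put the filled tofu moulds to press: stand every mould upright on the rings of the press tray, spread so that the plate will bear level (two moulds go in opposite corners), and put the larger blue sauce bowl on the counter squarely under the drain spout. Lower the pressing plate level over both guide pins until it lies flat on the moulds, then swing the press arm over it to its stop and wind the crank clockwise, about three full turns, until the spring foot is squeezed in about 8 mm. Leave the smaller bowl and the kitchen timer where they are.

Things in the scene. Friction and masses are not known exactly. Their poses are not given: they have to be found in the camera images.
- mould1: a filled tofu mould: perforated steel cup 46 mm in diameter, closed by a white follower disc, 50 mm tall over all, about 0.2 kg, all four alike; stands on the counter to the left of the press; origin at the centre of its underside, z up when it stands right. Two to four of them are there; grip it round the cup
- mould2: a filled tofu mould: perforated steel cup 46 mm in diameter, closed by a white follower disc, 50 mm tall over all, about 0.2 kg, all four alike; stands on the counter to the left of the press; origin at the centre of its underside, z up when it stands right. Two to four of them are there; grip it round the cup
- mould3: a filled tofu mould: perforated steel cup 46 mm in diameter, closed by a white follower disc, 50 mm tall over all, about 0.2 kg, all four alike; stands on the counter to the left of the press; origin at the centre of its underside, z up when it stands right. Two to four of them are there; grip it round the cup
- mould4: a filled tofu mould: perforated steel cup 46 mm in diameter, closed by a white follower disc, 50 mm tall over all, about 0.2 kg, all four alike; stands on the counter to the left of the press; origin at the centre of its underside, z up when it stands right. Two to four of them are there; grip it round the cup
- plate: the loose pressing plate: steel, 140 (its x) x 265 (its y) x 10 mm, with a beech block 28 (x) x 60 (y) mm standing 40 mm high on its middle (block top 50 mm above the underside) to grip it by, across the 28 mm; two round through holes of 17 mm diameter at y = +115 and -115 mm; about 0.6 kg, the same either way round; starts flat on the counter to the right of the press; origin at the centre of its underside, z up when it stands right
- bowl: the larger blue ceramic sauce bowl, empty: 90 mm across the rim, 34 mm tall, foot 56 mm across, wall 5 mm, flaring (81 mm across at a height of 12 mm); can be pinched by its rim; origin at the centre of its underside, z up when it stands right
- tray (a point): centre of the floor of the tofu press's tray, 62 mm above the counter. The press is fixed to the counter: a steel drain tray 170 (x) x 290 (y) mm on legs, two guide pins, and a rear column (16 mm radius) that carries a swinging arm with the screw; x away from the robot at yaw 0, y to the left; the tray's rim rises 8 mm above its floor; four engraved rings on the floor, centred at x = +-40, y = +-45 mm, are the places for the moulds
- pin_left (a point): tip of the left guide pin, 162 mm above the counter, 115 mm to the left (+y) of the tray's centre; pin 14 mm in diameter, its top 15 mm tapered to 5 mm
- pin_right (a point): tip of the right guide pin, the same, 115 mm to the right (-y) of the tray's centre
- spout (a point): end of the drain spout at the right side of the tray, on its underside, 53 mm above the counter; the bowl goes under it; the spout is 26 mm wide
- swing (a joint): angle of the swing arm on the rear column: 0 when it is over the middle of the tray against its stop (arm pointing to the press's -x), growing as it swings away to the left (+y), clockwise from above, to 1.75 rad; it is stiff (0.35 N m) and stays where it is left
- swing_hinge (a point): the arm's vertical hinge axis, 140 mm behind (+x) the tray's centre, at the arm's mid height, 220 mm above the counter
- swing_grip (a point): a point on the arm, 62 mm from the hinge axis, at mid height; the arm is a bar 22 mm wide and 24 mm high, and can be gripped across from above here or pushed; it reaches 140 mm from the hinge to the screw; nothing lies above it here
- crank (a joint): angle of the crank on the screw, rad, growing clockwise seen from above, which winds the screw down 6 mm a turn (the crank goes down with it) up to 4 turns; stiff 0.03 N m, stays where it is left
- screw_top (a point): on the screw's vertical axis, at the mid height of the crank's bar (8 mm thick); 140 mm from the hinge
- knob_grip (a point): middle of the crank's black knob, which stands upright on the crank's bar, 50 mm from the screw's axis, 24 mm in diameter, 42 mm tall, and spins freely on its pin; this point is 22 mm above the top of the crank's bar
- foot (a joint): how far the spring foot under the screw is squeezed in, m, 0 when free, 0.0135 at most, 1.5 N per mm; foot 36 mm in diameter; with the screw at crank 0 the foot hangs 172 mm above the counter, 10 mm above the block of a plate that lies level on moulds in the tray, so about three full turns from there squeeze it 8 mm
- small_bowl: bystander, the smaller blue sauce bowl, 68 mm across, 28 mm tall; origin at the centre of its underside, z up when it stands right
- timer: bystander, a round white kitchen timer, 56 mm across, 39 mm tall; origin at the centre of its underside, z up when it stands right

How it is judged (in metres and radians):
On the way, in this order (a step that is already met when the one before it is completed fails the run):
1. every mould stands upright on the tray (x of mould1 in the frame of tray between -0.052 and 0.052 m and y of mould1 in the frame of tray between -0.075 and 0.075 m and z of mould1 in the frame of tray between -0.005 and 0.006 m and angle between each of mould1, mould2, mould3, mould4's own z axis and vertical below 0.1 rad and x of mould2 in the frame of tray between -0.052 and 0.052 m and y of mould2 in the frame of tray between -0.075 and 0.075 m and z of mould2 in the frame of tray between -0.005 and 0.006 m and x of mould3 in the frame of tray between -0.052 and 0.052 m and y of mould3 in the frame of tray between -0.075 and 0.075 m and z of mould3 in the frame of tray between -0.005 and 0.006 m and x of mould4 in the frame of tray between -0.052 and 0.052 m and y of mould4 in the frame of tray between -0.075 and 0.075 m and z of mould4 in the frame of tray between -0.005 and 0.006 m), for 0.2 s.
2. the plate is down on both guide pins and lies level on the moulds (x of plate in the frame of tray between -0.005 and 0.005 m and y of plate in the frame of tray between -0.005 and 0.005 m and z of plate in the frame of tray between 0.045 and 0.056 m and angle between plate's own z axis and vertical below 0.03 rad and angle between the y axis of plate and the y axis of tray, either way round below 0.04 rad), for 0.3 s.
3. the press arm is swung over the plate to its stop (value of joint swing below 0.07 rad), for 0.2 s.
4. the crank is wound down until the spring foot is squeezed in about 8 mm (value of joint foot between 0.0045 and 0.0115 m), for 0.2 s.
At the end, for the whole second after the job is handed in: Moulds upright on the tray within 52 mm (x) and 75 mm (y) of its centre; plate on both pins, within 5 mm, level within 0.03 rad, flat on the moulds; arm within 0.07 rad of its stop; foot squeezed 4.5 to 11.5 mm; larger bowl upright on the counter within 22 mm of the spout's end; all at rest (all of step 1 and all of step 2 and all of step 4 and value of joint swing below 0.07 rad and horizontal distance between bowl and spout below 0.022 m and height (world z) of bowl below 0.006 m and angle between bowl's own z axis and vertical below 0.1 rad and linear speed of each of plate, bowl below 0.01 m/s); the robot touches nothing.
It fails at once if the smaller bowl or the timer is pushed away (more than 40 mm) (distance of any of small_bowl, timer from where it was at the start of the episode above 0.04 m).
Of mould1, mould2, mould3, mould4 only 2 to 4 are there at a start; the rules pass over those that are not, and their reading is None.
At some moment in a run one of mould1, mould2, mould3, mould4, bowl may be knocked a few centimetres aside while the robot is not near it.
Once in a run the grip may slacken for a moment while it holds something.
It also fails if it takes over 210 s, if anything falls off the work surface, if the arm or the gripper's body presses on something with over 40 N, if the wrist force passes 120 N, or if a joint passes its speed limit or range.

ROBOT

A 6-joint arm with a two-finger parallel gripper is mounted at the origin on the work surface. World frame = base frame: x ahead of the robot, y to its left, z up, the work surface at z = 0. Lengths are in mm, angles in rad, forces in N, time in s.
With the tool pointing down it reaches from about 300 to 850 mm from the base axis. Payload 4.2 kg.
Tool frame: the origin (TCP) lies midway between the tips of the shut fingers; the grasp point (between the pads) lies 19 mm behind it; z points along the fingers, y is the line along which they close (so a half turn about z gives the same grasp; the last joint's range is limited). The gripper opens to 91 mm and grips with 3 to 60 N. Pads are 32 mm wide; open, the fingers measure 118 mm over their backs; the gripper's body (76 mm by 178 mm) begins 60 mm behind the grasp point.
Start: joints at [-1.352, 0.32, 1.565, -0, 1.257, -0.02], TCP at [136.011, -558.699, 213.976] pointing down, gripper open.
Joint ranges: [-3.11, 3.11], [-0.84, 2.01], [0.21, 2.61], [-1.34, 4.49], [0.05, 2.63], [-2.56, 2.56]. Speed limits (rad/s): [2.57, 2.57, 3.14, 3.14, 3.14, 3.14].

INTERFACE

Orientations are given as a unit quaternion [x, y, z, w].
In Python, from bench import bot, optics, workorder gives the robot as it stands. Calls block until the motion is done:
- bot.reach(position, orientation): joint-space move of the TCP to a pose.
- bot.line_to(position, orientation=None, v=150, force_limit=None): straight line of the TCP; orientation=None keeps the orientation; v is the mean speed in mm/s. With force_limit (N) it stops when the force on the tool has changed by that much, and returns True; else False.
- bot.goto_joints(angles): joint-space move.
- bot.open_gripper() and bot.close(): open the fingers fully, or close them until they stop; the grip force is fixed at half the most.
- bot.wait(seconds).
- bot.solve_ik(position, orientation): joint angles nearest the present ones, or None.
- bot.get_state(): the state.
- optics.read_camera(name): name is "scene" or "top" or "wrist"; returns a dict with "image" (400x640x3 uint8, red, green, blue), "depth" (400x640 float32, mm along the optical axis (not along the pixel's ray), 0 where there is no reading), "camera_matrix" (3x3 intrinsics, pixels), "xyz" and "orientation" of the camera in the world. Camera axes: x right, y down, z forward; pixel columns grow to the right and rows downward; lengths in mm; the calibration is good to about 2 mm. A picture is of the moment at which its call begins.
A pose or a line that the arm cannot do raises bot.PlanningError and nothing moves.
- workorder.job_done(): hands the job in; it is judged then, once.
The state is a dict: "t": time; "joint_positions": joint angles; "qd": joint speeds; "joint_torque": joint torques, N m; "eef_pos": TCP position; "tool_rot": TCP orientation; "contact_force": force on the tool from outside, world axes, zero at the start; "wrist_torque": the same for the moment, N m; "finger_gap": finger opening in mm; "grip_force": force on a finger pad.
Only numpy, scipy, OpenCV 4.12 (cv2) and the standard library are available. Lean on these libraries where they do the work, as an engineer would, in place of code of your own. Each camera call takes 0.05 s, during which the arm holds its last target. There are 200 camera calls.

## Working session

There is one attempt and no reset: what is moved stays moved. The work goes in short steps, each a Python script; the robot and the scene stay as the last script left them, time stands still between calls to the robot, and variables do not carry over. Pictures are saved under pics/ and viewed, at most 14 in all, crops included, and the job is handed in when it is done.

```bash
ls; mkdir -p pics; cat > h.py <<'E'
import numpy as np, cv2
from scipy.spatial.transform import Rotation as R
from bench import bot, optics, workorder
def cam(n):
    d=optics.read_camera(n); d['R']=R.from_quat(d['orientation']).as_matrix(); return d
def cloud(d):
    K=d['camera_matrix']; z=d['depth'].astype(float); v,u=np.mgrid[:400,:640]
    p=np.stack([(u-K[0][2])/K[0][0]*z,(v-K[1][2])/K[1][1]*z,z],-1)
    P=p@d['R'].T+np.array(d['xyz']); P[z==0]=np.nan; return P
def save(d,n,s=1,box=None):
    im=d['image'][:,:,::-1]
    if box: im=im[box[1]:box[3],box[0]:box[2]]
    cv2.imwrite('pics/'+n,cv2.resize(im,None,fx=s,fy=s))
def down(yaw): # tool z down; tool y (closing) direction at angle yaw+90 from world x... 
    return (R.from_euler('z',yaw)*R.from_euler('x',np.pi)).as_quat()
E
python3 - <<'E'
from h import *
for n in ['top','scene']:
    d=cam(n); save(d,n+'1.png'); np.savez(n+'1.npz',P=cloud(d),im=d['image'],K=d['camera_matrix'],xyz=d['xyz'],R=d['R']); print(n,d['xyz'],d['R'].round(2).tolist(),d['camera_matrix'])
print(bot.get_state())
E
```

```text
pics
top [ 486.22986388   12.7889107  1361.86251628] [[-0.0, -1.0, 0.07], [-1.0, 0.0, 0.01], [-0.01, -0.07, -1.0]] [[454.73618621   0.         324.59905435]
 [  0.         454.73618621 196.52998457]
 [  0.           0.           1.        ]]
scene [1317.57426227 -157.45555384 1030.56917816] [[0.21, 0.72, -0.66], [0.98, -0.16, 0.14], [-0.01, -0.67, -0.74]] [[444.47973436   0.         323.54979191]
 [  0.         444.47973436 201.46396982]
 [  0.           0.           1.        ]]
{'t': 0.1, 'joint_positions': array([-1.35202659e+00,  3.20213305e-01,  1.56553413e+00,  5.27127619e-06,
        1.25744652e+00, -1.99788762e-02]), 'qd': array([ 9.07911439e-06, -2.20607195e-03, -2.03473683e-03, -5.68400393e-04,
        1.81866902e-03, -1.05349733e-03]), 'joint_torque': array([ 7.23930066e-05, -4.13334382e+01, -2.32510042e+01,  7.28816539e-02,
        4.21886018e-02, -6.08802429e-05]), 'eef_pos': array([ 135.89434259, -558.23751293,  213.22169516]), 'tool_rot': array([ 9.92883123e-01,  1.19090143e-01, -7.69554924e-05, -7.96944884e-04]), 'contact_force': array([-0.3139574 , -0.36725274, -0.08715322]), 'wrist_torque': array([-0.05989964, -0.04466399,  0.03146135]), 'grip_force': 0.0, 'finger_gap': 90.88681499666286}
```

View pics/top1.png

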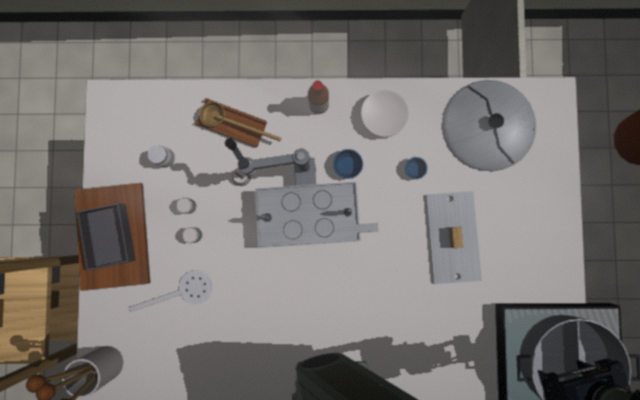

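View pics/scene1.png

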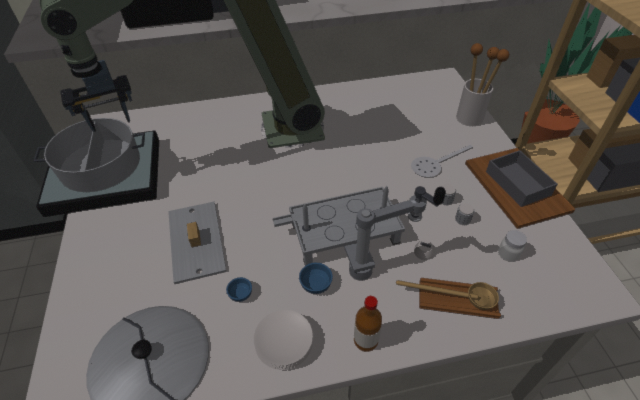

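Top view: two moulds at (185,206) and (190,235). A third is half hidden under the crank at about (240,180), which the scene view shows at (424,249). The timer is at (160,156), the big bowl (347,163), the small bowl (415,168), the plate (452,238) with its block at (456,238), the spout (370,228) and pins near (265,217) and (347,212). Next I get metric positions.

```bash
cat > m.py <<'E'
from h import *
def blobs(P,zlo,zhi,box,amin=10,mask=None):
    m=(P[...,2]>zlo)&(P[...,2]<zhi)&(P[...,0]>box[0])&(P[...,0]<box[1])&(P[...,1]>box[2])&(P[...,1]<box[3])
    if mask is not None: m&=mask
    n,l,s,c=cv2.connectedComponentsWithStats(m.astype(np.uint8))
    for i in range(1,n):
        if s[i,4]>=amin:
            q=P[l==i]; (cx,cy),(w,h),a=cv2.minAreaRect(q[:,:2].astype(np.float32))
            print('  n',s[i,4],'px',c[i].round(),'mean',q.mean(0).round(1),'rect',round(cx,1),round(cy,1),round(w,1),round(h,1),round(a,1))
E
python3 - <<'E'
from m import *
for n in ['top','scene']:
    f=np.load(n+'1.npz');P=f['P'];im=f['im'].astype(int)
    print(n)
    for nm,zl,zh,box in [('table',-8,8,(300,320,100,130)),('moulds',40,57,(350,800,150,480)),('traypress',55,67,(380,650,-150,230)),('pins',135,175,(350,650,-150,200)),('arm',195,300,(400,750,-100,350)),('plate',4,20,(300,650,-500,-220)),('block',38,60,(300,650,-500,-220))]:
        print(nm); blobs(P,zl,zh,box)
    print('blue'); blobs(P,5,50,(400,750,-350,100),mask=(im[...,2]>im[...,0]+35))
E
```

```text
top
table
  n 70 px [293. 289.] mean [310.  115.6   0.8] rect 309.9 114.8 18.6 29.4 0.1
moulds
  n 146 px [262. 133.] mean [769.7 203.3  45.4] rect 773.0 210.7 129.1 12.1 68.8
  n 42 px [168. 155.] mean [703.5 475.3  48.5] rect 703.3 475.3 38.4 8.8 0.1
  n 210 px [184. 205.] mean [557.6 426.8  49.7] rect 557.9 427.6 45.5 46.8 38.1
  n 212 px [190. 235.] mean [471.6 407.7  49.8] rect 472.3 408.7 46.0 43.2 89.6
traypress
  n 174 px [305. 179.] mean [631.2  76.7  57.7] rect 630.9 76.0 35.0 57.8 0.0
  n 5387 px [309. 215.] mean [527.6  64.5  62.4] rect 530.3 42.6 167.6 342.0 3.6
pins
  n 22 px [349. 210.] mean [535.3 -44.9 153.4] rect 535.4 -44.5 11.4 11.6 44.7
  n 23 px [263. 216.] mean [521.2 182.9 154. ] rect 521.8 183.7 10.8 11.0 87.2
arm
  n 962 px [269. 160.] mean [658.3 155.6 241. ] rect 658.3 154.2 191.9 67.2 87.2
plate
  n 28 px [415. 175.] mean [ 646.3 -251.6   10.4] rect 644.8 -250.3 34.2 10.2 88.0
  n 4004 px [453. 238.] mean [ 459.9 -359.2   10.2] rect 459.7 -361.8 276.4 164.6 3.1
  n 10 px [419. 290.] mean [ 306.5 -256.8    4.8] rect 307.4 -256.3 8.4 17.8 17.9
block
  n 224
[... 1136 characters left out ...]
526.2 181.8 14.6 9.4 51.8
  n 37 px [305. 208.] mean [542.7 -46.  150. ] rect 541.2 -45.6 11.1 12.8 79.8
arm
  n 1340 px [398. 209.] mean [670.9 158.1 238.1] rect 663.5 156.9 199.0 73.5 85.4
plate
  n 3330 px [195. 243.] mean [ 477.7 -360.2   10.3] rect 459.9 -361.5 283.6 143.8 3.1
  n 57 px [238. 283.] mean [ 645.5 -251.2   13. ] rect 644.7 -249.4 10.2 36.8 0.8
block
  n 197 px [192. 232.] mean [ 469.4 -359.7   48.6] rect 464.9 -360.8 65.5 28.0 4.3
blue
  n 18 px [314. 264.] mean [642.4 -43.3  34.1] rect 643.2 -44.9 37.6 7.9 82.8
  n 337 px [319. 278.] mean [678.9 -37.9  15. ] rect 688.9 -42.3 66.2 86.5 56.6
  n 163 px [243. 290.] mean [ 667.4 -241.2   13.7] rect 673.6 -243.1 48.2 61.6 63.7
```

```bash
python3 - <<'E'
import cv2
a=cv2.imread('pics/top1.png')[130:265,140:400]; cv2.imwrite('pics/top1z.png',cv2.resize(a,None,fx=3,fy=3,interpolation=2))
E
```

```text
(no output)
```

View pics/top1z.png

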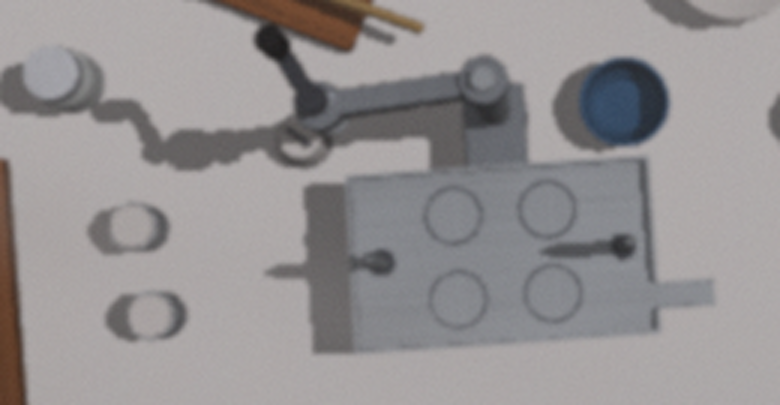

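The crop shows a curved object under the screw head at zoom (300,145). I need the scene view to tell what it is.

```bash
python3 - <<'E'
import cv2
a=cv2.imread('pics/scene1.png')[165:290,340:540]; cv2.imwrite('pics/scene1z.png',cv2.resize(a,None,fx=4,fy=4,interpolation=2))
from m import *
f=np.load('top1.npz');P=f['P']
# arm: centre columns
for n in ('top','scene'):
    P=np.load(n+'1.npz')['P']; 
    blobs(P,236,275,(500,800,-50,400),5); blobs(P,276,320,(500,800,-50,400),5);print()
    blobs(P,15,60,(560,680,220,340),5)
# pose of press
pl,pr=np.array([523,183.]),np.array([537.5,-45.])
d=pl-pr; print(np.hypot(*d), 'yaw',np.arctan2(-d[0],d[1]), (pl+pr)/2)
# spout: extremes of press mask at z 50-67 to the right
P=np.load('top1.npz')['P']; blobs(P,45,70,(420,560,-140,-66),5)
E
```

```text
n 177 px [240. 159.] mean [658.2 222.6 267.4] rect 660.1 225.0 54.4 24.3 34.9
  n 184 px [301. 156.] mean [667.3  77.8 240.4] rect 667.7 78.0 38.0 39.0 51.6
  n 103 px [230. 143.] mean [688.7 240.8 302.6] rect 690.2 242.6 22.7 22.3 38.3

  n 206 px [240. 177.] mean [640.2 270.5  28.3] rect 640.1 272.9 51.8 40.5 61.7
  n 225 px [424. 195.] mean [666.5 220.6 264.5] rect 674.5 223.9 73.2 26.0 21.5
  n 178 px [365. 215.] mean [674.3  76.9 240.4] rect 671.9 76.8 37.7 41.6 74.7
  n 155 px [439. 195.] mean [699.  238.9 296.9] rect 695.2 240.0 24.4 20.6 24.9

  n 250 px [424. 248.] mean [655.1 265.7  27.9] rect 652.1 267.5 50.4 45.8 65.9
228.46060929621981 yaw 0.06351095973237013 [530.25  69.  ]
  n 300 px [363. 226.] mean [494.1 -90.1  60.5] rect 504.7 -99.3 65.5 105.1 89.5
```

View pics/scene1z.png

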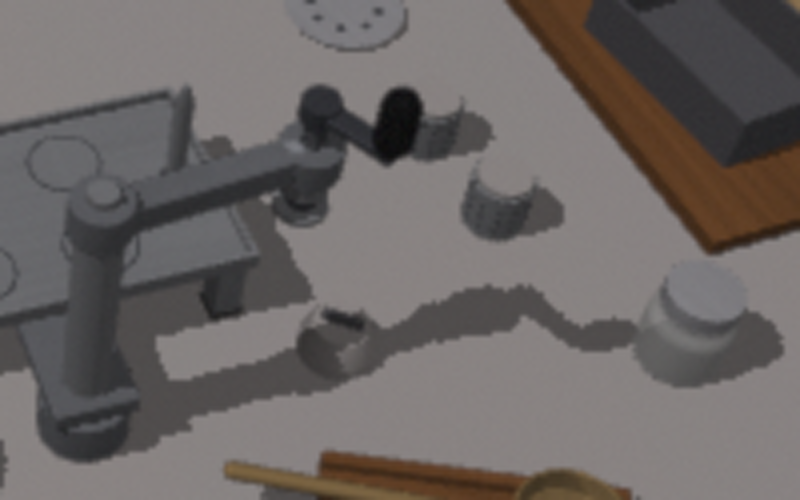

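There are two moulds, so they go in opposite corners. The object under the crank is an open ring, unperforated and under 40 mm tall, so it is only a distractor. The pins lie 228 mm apart (should be 230), giving press yaw ≈0.063 and centre ≈(530.5,69). The hinge fits that at (670,78). I'll move the moulds now.

```bash
cat >> h.py <<'E'
YAW=0.0635; C=np.array([530.7,69.0])
def tray(x,y): c,s=np.cos(YAW),np.sin(YAW); return C+np.array([c*x-s*y,s*x+c*y])
def ori(p,yaw):
    best=None
    for k in (-1,0,1):
        q=bot.solve_ik(list(p),list(down(yaw+k*np.pi)))
        if q is not None and (best is None or abs(q[5])<best[0]): best=(abs(q[5]),down(yaw+k*np.pi))
    return list(best[1])
def st(msg=''):
    s=bot.get_state(); print(msg,'t %.1f'%s['t'],'tcp',s['eef_pos'].round(1),'gap %.1f grip %.1f'%(s['finger_gap'],s['grip_force']),'F',s['contact_force'].round(1)); return s
E
cat > s1.py <<'E'
from h import *
a=.41+0
p0=bot.get_state()['eef_pos']; bot.line_to([*p0[:2],400],v=300)
for src,dst in [((560,426.5),tray(40,-45)),((474,409.5),tray(-40,45))]:
    o=ori([*src,200],a)
    bot.reach([*src,400 if src[0]>500 else 220],o); 
    bot.line_to([*src,80],o,v=300); bot.line_to([*src,18],o,v=100,force_limit=15); bot.close(); st('grip')
    bot.line_to([*src,200],v=200); st('lift')
    bot.line_to([474,400,200],v=250)
    if dst[0]>540: bot.line_to([480,27,200],v=250)
    bot.line_to([*dst,200],v=250); s=st('over')
    if s['finger_gap']<35: print('LOST'); break
    bot.line_to([*dst,95],v=150); print(bot.line_to([*dst,78],v=40,force_limit=8)); st('down')
    bot.open_gripper(); bot.line_to([*dst,200],v=200)
    if dst[0]>540: bot.line_to([480,27,200],v=250); bot.line_to([474,409.5,220],v=300)
bot.line_to([*tray(-60,0),380],ori([*tray(-60,0),380],YAW+np.pi/2),v=300)
d=cam('wrist'); save(d,'w1.png'); np.savez('w1.npz',P=cloud(d),im=d['image']); st()
E
python3 s1.py
```

```text
grip t 7.3 tcp [560.  426.6  18. ] gap 45.8 grip 30.0 F [-1.1  0.1  0.6]
lift t 8.4 tcp [559.3 426.  198.3] gap 45.4 grip 30.0 F [-1.   0.2 -2.9]
over t 11.1 tcp [573.5  27.4 199.2] gap 45.2 grip 30.0 F [-0.1 -0.4 -1.9]
True
down t 12.3 tcp [573.6  26.6  79.6] gap 45.5 grip 30.0 F [-0.4 -0.5  3.8]
grip t 18.3 tcp [474.1 409.4  18. ] gap 45.3 grip 30.0 F [ 0.6 -0.7  0.3]
lift t 19.4 tcp [473.3 408.9 198.5] gap 45.5 grip 30.0 F [-0.6 -0.3 -2.8]
over t 20.9 tcp [487.9 112.1 200. ] gap 45.5 grip 30.0 F [-0.2 -0.5 -1.8]
True
down t 22.2 tcp [488.1 111.4  79.6] gap 45.3 grip 30.0 F [ 0.4 -0.9  3.4]
 t 25.9 tcp [470.7  65.2 379.6] gap 91.2 grip 0.0 F [-1.3 -0.1 -0. ]
```

```bash
python3 - <<'E'
from m import *
P=np.load('w1.npz')['P']
print('mould tops');blobs(P,105,118,(400,650,-60,200),20)
print('pins');blobs(P,140,170,(400,650,-100,220),8)
print('tray');blobs(P,52,72,(400,660,-150,240),100)
print('want',tray(40,-45),tray(-40,45))
P=np.load('top1.npz')['P']
q=P[(P[...,2]>40)&(P[...,2]<72)&(P[...,1]<-82)&(P[...,1]>-140)&(P[...,0]>420)&(P[...,0]<560)]
print('spout',len(q),q.min(0),q.max(0),q.mean(0))
q=P[(P[...,2]>35)&(P[...,2]<72)&(P[...,1]<-92)&(P[...,1]>-140)&(P[...,0]>420)&(P[...,0]<560)];print(len(q),q.min(0),q.max(0),np.median(q,0))
E
```

```text
mould tops
  n 1053 px [333. 127.] mean [487.4 111.8 110.6] rect 487.8 111.7 46.9 46.0 3.4
  n 893 px [391. 194.] mean [572.9  28.2 110.6] rect 573.9 26.9 46.3 46.8 49.5
  n 38 px [359. 239.] mean [536.4 -41.4 111.6] rect 536.9 -42.3 13.1 5.1 17.0
pins
  n 135 px [371.  68.] mean [522.1 182.1 153.6] rect 523.2 182.6 12.8 13.1 31.5
  n 109 px [363. 253.] mean [537.  -43.4 152.1] rect 537.9 -43.9 13.3 9.3 3.7
tray
  n 22371 px [362. 146.] mean [534.3  79.5  62.1] rect 555.5 42.2 215.6 343.8 3.7
want [573.47496212  26.6289885 ] [487.92503788 111.3710115 ]
spout 156 [ 477.58970086 -131.89447838   49.30225806] [503.17207124 -83.43300907  68.5133329 ] [ 490.57060382 -107.01670349   58.24669314]
129 [ 477.58970086 -131.89447838   49.30225806] [503.17207124 -92.43873495  68.5133329 ] [ 491.70322379 -110.29992092   57.76765348]
```

View pics/w1.png

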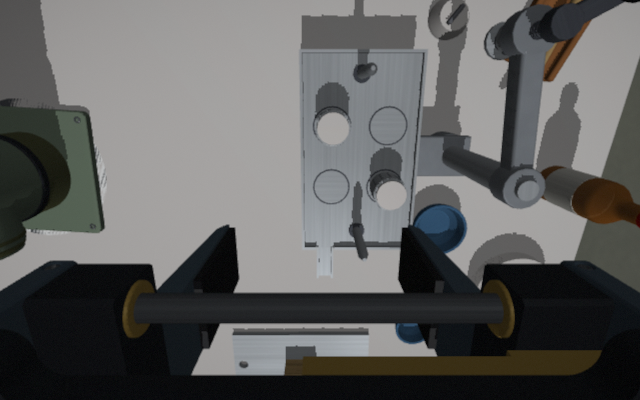

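The wrist view shows both moulds upright on opposite rings, at (333,127) and (391,194), tops at z=110.6. The big bowl is at (438,228) and the spout at (324,262), ending at about (490.5,−130). Bowl next.

```bash
cat > s2.py <<'E'
from h import *
from scipy.optimize import least_squares
def rim(d,box):
    P=cloud(d); im=d['image'].astype(int)
    m=(im[...,2]>im[...,0]+20)&(P[...,2]>29)&(P[...,2]<38)&(P[...,0]>box[0])&(P[...,0]<box[1])&(P[...,1]>box[2])&(P[...,1]<box[3])
    q=P[m][:,:2]; r=least_squares(lambda c:np.hypot(*(q-c[:2]).T)-43,q.mean(0),loss='soft_l1'); return r.x,len(q),np.abs(r.fun).mean(),q.min(0),q.max(0)
if __name__=='__main__':
    v=[640,-60,330]; bot.line_to([470,-100,380],v=300); bot.reach(v,ori(v,0)); d=cam('wrist'); save(d,'w2.png')
    print('wrist',rim(d,(600,760,-110,50))); print('top',rim(cam('top'),(600,760,-110,50))); print('scene',rim(cam('scene'),(600,760,-110,50)))
    P=cloud(d); q=P[(P[...,2]>30)&(P[...,2]<72)&(P[...,1]<-85)&(P[...,1]>-145)&(P[...,0]>450)&(P[...,0]<540)]; print(len(q), q.min(0) if len(q) else '',q.max(0) if len(q) else '')
E
python3 s2.py
```

```text
wrist (array([681.59349522, -51.01998906]), 762, np.float64(1.839594093220561), array([637.24646776, -94.64116486]), array([724.90540062,  -6.83106328]))
top (array([680.9884478 , -48.29402078]), 21, np.float64(0.891828762058843), array([638.20094498, -81.80208164]), array([653.41383417, -34.57943431]))
scene (array([683.19184651, -49.22918034]), 194, np.float64(1.7310804127201498), array([637.75176965, -92.55222525]), array([726.6284541,  -5.2505792]))
658 [ 478.46875785 -135.3257636    52.03998926] [508.11677414 -85.25686228  65.80811998]
```

View pics/w2.png

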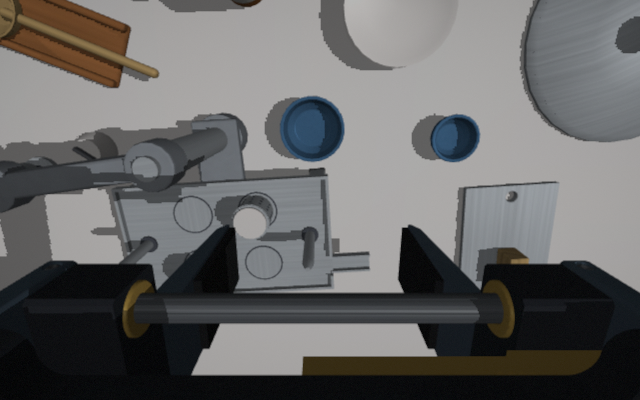

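The wrist view shows the bowl at (312,128), with its centre at (681.5,−50.5). The spout's end is at (370,262), about (492,−133). I'll place the bowl just short of the spout, then push it under.

```bash
cat > s3.py <<'E'
from s2 import *
S=np.array([492.,-132.]); g=[681.5,-93.0]; o=ori([*g,150],0)
bot.reach([*g,150],o); bot.line_to([*g,60],v=200); print(bot.line_to([*g,13],v=80,force_limit=10)); bot.close(); st('grip')
bot.line_to([*g,140],v=150); st('lift')
q=[S[0],S[1]-38-42.5]; bot.line_to([*q,140],v=200); s=st('over')
bot.line_to([*q,30],v=150); print(bot.line_to([*q,12],v=30,force_limit=5)); st('down'); bot.open_gripper()
bot.line_to([*q,150],v=200); bot.close()
v=[S[0]-30,S[1]-90,330]; bot.open_gripper(); bot.line_to(v,v=250); d=cam('wrist'); save(d,'w3.png'); print(rim(d,(420,570,-240,-100))); st()
E
python3 s3.py
```

```text
False
grip t 31.7 tcp [681.7 -92.7  14.6] gap 10.5 grip 28.2 F [-2.3  0.2  8. ]
lift t 32.7 tcp [680.6 -93.  138.5] gap 7.0 grip 31.5 F [ 0.3  0.9 -1.7]
over t 33.9 tcp [ 492.9 -212.2  140. ] gap 7.2 grip 31.5 F [-0.1 -0.3 -1.1]
True
down t 35.1 tcp [ 492.8 -213.    26.1] gap 7.6 grip 31.9 F [ 0.4 -0.9  4.5]
(array([ 493.80502741, -180.89997229]), 758, np.float64(1.8066592834723236), array([ 449.58216871, -223.99086245]), array([ 536.8642846 , -136.94188614]))
 t 40.9 tcp [ 461.4 -221.6  328.1] gap 91.1 grip 0.0 F [0.  0.2 0.2]
```

```bash
cat > s4.py <<'E'
from s2 import *
bot.close(); o=ori([493.8,-250,150],0)
bot.reach([493.8,-252,120],o); bot.line_to([493.8,-252,10],v=150,force_limit=15); st()
print(bot.line_to([493,-193,10],v=50,force_limit=15)); st('pushed')
bot.line_to([493,-215,10],v=100); bot.line_to([493,-225,150],v=200); bot.open_gripper()
v=[450,-250,330]; bot.line_to(v,v=250); d=cam('wrist'); save(d,'w4.png'); np.savez('w4.npz',P=cloud(d)); print(rim(d,(420,570,-210,-60)))
from m import blobs
P=cloud(d); blobs(P,4,18,(250,650,-500,-220),300); blobs(P,42,58,(300,650,-500,-250),20)
E
python3 s4.py
```

```text
t 44.0 tcp [ 494.7 -252.5   11.1] gap 0.3 grip 0.0 F [-0.2  1.4  0.4]
False
pushed t 45.4 tcp [ 492.7 -192.9    9.8] gap 0.4 grip 0.0 F [-0.2  0.5  0.7]
(array([ 493.20667981, -138.23124088]), 659, np.float64(1.7706414487882745), array([ 449.27646749, -181.20416052]), array([536.53352956, -95.88583445]))
  n 16334 px [396. 135.] mean [ 476.4 -361.8    9.6] rect 464.2 -363.2 265.3 140.6 3.9
  n 955 px [402. 149.] mean [ 465.6 -362.1   49.4] rect 464.4 -362.9 59.9 28.4 3.8
```

View pics/w4.png

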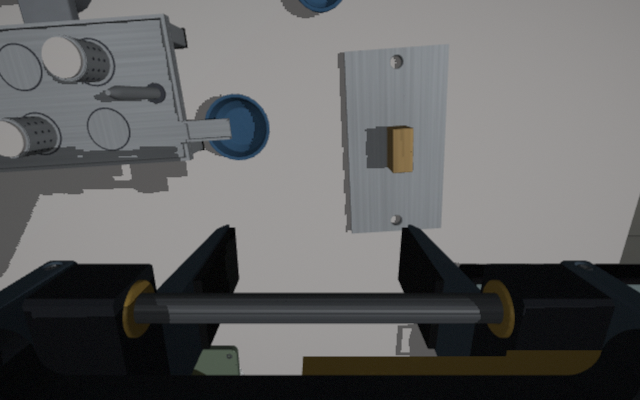

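The wrist view shows the bowl (237,127) under the spout (210,129), about 6 mm off, and the plate with its holes at (397,61) and (395,220), centred at (464.3,−363). The measured 265×140 plate and 60×28 block match the given sizes. Now I pick up the plate and hover over the pins.

```bash
cat > s5.py <<'E'
from h import *
from m import blobs
g=[464.3,-363]; o=list(down(.067))
bot.reach([*g,150],o); print(bot.get_state()['joint_positions'][5]); bot.line_to([*g,70],v=200); print(bot.line_to([*g,14.5],v=60,force_limit=12)); bot.close(); st('grip')
bot.line_to([*g,60],v=100); st(); bot.line_to([*g,240],v=150); st('lift')
c=C+[-.2,.1]
bot.line_to([480,-150,240],v=150); o2=list(down(YAW+np.pi/2)); bot.line_to([*c,240],o2,v=120); bot.line_to([*c,195],v=80); st('over')
for n in ('top','scene','wrist'):
    d=cam(n); P=cloud(d); save(d,n+'5.png'); np.savez(n+'5.npz',P=P); print(n); blobs(P,178,205,(430,630,-120,250),100)
E
python3 s5.py
```

```text
0.8210538615548874
False
grip t 52.4 tcp [ 464.3 -362.9   14.5] gap 27.6 grip 30.0 F [0.4 0.4 0.1]
 t 53.0 tcp [ 463.7 -362.6   59.4] gap 27.8 grip 30.0 F [-1.   0.3 -5.6]
lift t 54.3 tcp [ 463.8 -362.6  238.8] gap 27.9 grip 30.0 F [-0.6 -0.  -5.1]
over t 58.6 tcp [530.9  69.1 195.4] gap 27.9 grip 30.0 F [ 0.2  0.2 -4.4]
top
  n 1503 px [342. 210.] mean [536.1 -25.6 191.2] rect 535.9 -25.3 140.5 75.3 4.5
  n 419 px [258. 215.] mean [522.2 191.9 191.2] rect 523.0 191.6 139.3 22.6 2.6
  n 121 px [283. 235.] mean [471.1 127.3 191.3] rect 471.7 124.9 28.5 30.7 89.9
scene
  n 3299 px [344. 193.] mean [549.3  58.  191.6] rect 533.4 69.9 146.0 267.2 3.6
wrist
  n 65938 px [318. 120.] mean [527.7 139.8 191.1] rect 528.4 128.2 140.9 136.5 3.7
  n 1103 px [319. 348.] mean [536.6   0.9 191. ] rect 536.3 7.2 53.1 25.5 3.0
```

View pics/scene5.png

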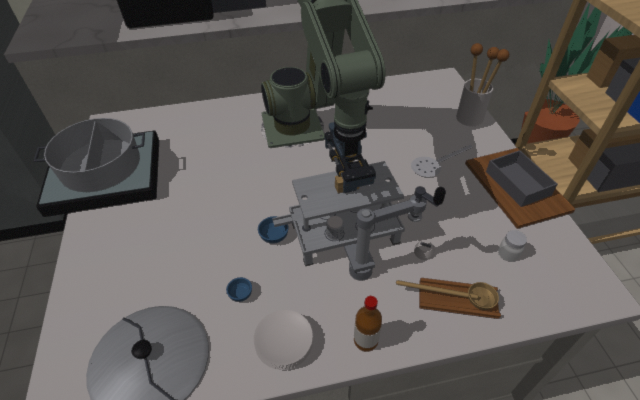

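The scene view shows the plate held level over the tray (345,190), with its centre within about 1–2 mm by depth. Lowering it now.

```bash
cat > s6.py <<'E'
from h import *
c=C+[-.2,.1]
for z in (172,160,145,132,124):
    r=bot.line_to([*c,z],v=40,force_limit=8); s=st(f'{z} {r}'); 
    if r: break
E
python3 s6.py
```

```text
172 False t 59.5 tcp [530.7  69.1 172. ] gap 28.2 grip 30.0 F [-0.2 -0.3 -5. ]
160 False t 60.0 tcp [530.3  69.1 159.7] gap 27.8 grip 30.0 F [ 0.6 -0.2 -4.8]
145 False t 60.5 tcp [530.5  69.1 144.8] gap 28.1 grip 30.0 F [-0.4 -0.4 -5. ]
132 False t 61.0 tcp [530.5  69.1 131.7] gap 27.5 grip 30.0 F [ 0.4 -0.4 -5.4]
124 True t 61.2 tcp [530.9  69.2 125.8] gap 27.7 grip 30.0 F [ 0.6 -0.3  2. ]
```

```bash
cat > s7.py <<'E'
from h import *
from m import blobs
bot.open_gripper(); c=bot.get_state()['eef_pos'][:2]; bot.line_to([*c,200],v=150); bot.line_to([480,60,300],v=200); bot.line_to([520,60,440],v=200)
d=cam('wrist'); save(d,'w7.png'); P=cloud(d); np.savez('w7.npz',P=P)
q=P[(P[...,2]>116)&(P[...,2]<128)&(P[...,0]>450)&(P[...,0]<610)&(P[...,1]>-70)&(P[...,1]<210)]
A=np.c_[q[:,:2],np.ones(len(q))]; print('plane',np.linalg.lstsq(A,q[:,2],rcond=None)[0],len(q)); blobs(P,114,130,(430,630,-120,250),200)
for n,P in (('w',P),('top',cloud(cam('top'))),('scene',cloud(cam('scene')))):
    print(n); blobs(P,209,236,(500,760,-50,400),30); blobs(P,236,275,(500,800,-50,400),30); blobs(P,276,320,(500,800,-50,400),20)
st()
E
python3 s7.py
```

```text
plane [-2.82024751e-05  1.09348759e-04  1.21662443e+02] 16357
  n 16364 px [328. 140.] mean [531.7  80.  121.7] rect 532.5 68.3 140.3 263.7 3.6
w
  n 3798 px [449.  86.] mean [652.8 161.6 228.9] rect 658.6 149.1 39.5 175.0 8.1
  n 1439 px [482.  19.] mean [658.9 220.4 266.6] rect 663.0 224.4 57.3 25.2 35.4
  n 976 px [453. 167.] mean [669.2  77.7 239.3] rect 670.3 77.1 39.5 40.3 64.8
  n 151 px [531.   2.] mean [689.7 231.2 286. ] rect 690.6 231.5 3.4 15.8 77.7
top
  n 449 px [265. 162.] mean [653.6 169.  231.3] rect 651.7 164.7 39.6 142.9 4.3
  n 174 px [240. 159.] mean [657.9 222.5 267.4] rect 660.6 224.5 54.3 23.9 33.0
  n 149 px [300. 155.] mean [670.9  78.4 240.7] rect 672.7 79.8 28.2 40.2 6.3
  n 107 px [230. 144.] mean [688.5 240.7 302. ] rect 690.2 242.7 23.3 22.0 45.0
scene
  n 794 px [394. 211.] mean [667.9 151.8 227.3] rect 667.3 148.1 42.4 180.7 12.8
  n 219 px [424. 195.] mean [666.7 221.  264.9] rect 674.2 224.4 73.3 25.3 24.1
  n 184 px [365. 215.] mean [673.9  76.6 240.2] rect 671.7 77.1 39.3 41.1 53.9
  n 152 px [439. 194.] mean [698.9 239.  297. ] rect 694.5 240.9 25.9 21.8 13.5
 t 64.7 tcp [519.5  60.  438.7] gap 91.0 grip 0.0 F [-0.4  0.3  0.1]
```

View pics/w7.png

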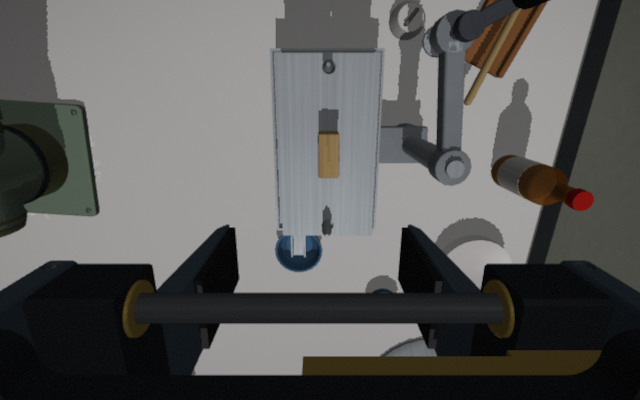

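The plate lies level with its top at z=121.7, both pins through it, and the bowl is under the spout at (300,252). I take the hinge as (670.3,77.5). The knob at (690,242) then gives a screw axis of about (648,216), so the arm direction is 1.733 rad and the stop is at 3.205. Swinging the arm now.

```bash
cat > s8.py <<'E'
from h import *
H=np.array([670.3,77.5]); th0=1.733; th1=np.pi+YAW
p=lambda th,z=203:[*(H+62*np.array([np.cos(th),np.sin(th)])),z]
bot.reach(p(th0,340),list(down(th0))); st(); print(bot.get_state()['joint_positions'][5])
bot.line_to(p(th0,250),v=150); print(bot.line_to(p(th0),v=60,force_limit=10)); bot.close(); st('grip')
for i,th in enumerate(np.linspace(th0,th1+.015,16)[1:]):
    r=bot.line_to(p(th),list(down(th)),v=50,force_limit=25)
    if i%3==2 or r: st(f'{th:.2f} {r}')
    if r: break
st('end'); bot.open_gripper(); st('open'); q=bot.get_state()['eef_pos']; bot.line_to([*q[:2],330],v=150)
bot.line_to([470,60,440],list(down(th1)),v=250); d=cam('wrist'); save(d,'w8.png'); P=cloud(d)
from m import blobs
for n,P in (('w',P),('top',cloud(cam('top'))),('scene',cloud(cam('scene')))):
    print(n); blobs(P,209,236,(450,760,-50,400),30); blobs(P,236,275,(450,800,-50,400),30); blobs(P,276,320,(450,800,-50,300),20)
st()
E
python3 s8.py
```

```text
t 65.4 tcp [659.9 138.3 341.1] gap 91.3 grip 0.0 F [0.7 0.2 1.9]
0.02778930480079149
False
grip t 68.2 tcp [659.8 138.6 203. ] gap 21.9 grip 29.9 F [-1.8 -0.6 -0.2]
2.03 False t 69.0 tcp [641.8 132.5 202.9] gap 21.8 grip 30.0 F [-5.  -1.9  1.9]
2.33 False t 69.8 tcp [627.1 121.5 202.8] gap 21.9 grip 30.0 F [-5.2 -3.4  1.1]
2.63 False t 70.7 tcp [616.3 106.9 202.8] gap 21.9 grip 30.0 F [-2.2 -5.3 -0.8]
2.92 False t 71.5 tcp [610.2  89.9 202.7] gap 21.9 grip 30.0 F [-1.6 -5.7 -0.6]
3.22 False t 72.3 tcp [609.   72.7 202.7] gap 22.4 grip 29.9 F [ 0.4 -3.  -4. ]
end t 72.3 tcp [609.   72.7 202.7] gap 22.4 grip 29.9 F [ 0.4 -3.  -4. ]
open t 73.4 tcp [608.5  72.7 203. ] gap 91.1 grip 0.0 F [-1.2 -1.  -0.4]
w
  n 585 px [319. 212.] mean [519.5  64.7 228.6] rect 523.5 64.0 27.0 41.5 33.2
  n 897 px [321. 267.] mean [592.2  71.8 231.3] rect 592.8 72.2 74.6 21.9 3.4
  n 872 px [332. 226.] mean [521.7  78.5 266.5] rect 519.7 87.6 25.4 68.6 26.8
  n 291 px [322. 328.] mean [675.5  77.4 240.2] rect 676.7 77.6 23.9 38.3 6.0
  n 612 px [367. 222.] mean [502.4 110.  300.6] rect 505.7 111.4 22.8 23.2 67.8
top
  n 406 px [303. 185.] mean [595.9  73.  231.5] rect 602.1 72.5 129.8 37.9 3.6
  n 182 px [301. 156.] mean [667.6  77.9 240.4] rect 668.8 77.9 38.1 38.6 45.2
scene
  n 468 px [352. 191.] mean [580.8  68.4 229.7] rect 581.2 66.8 40.1 136.1 88.6
  n 122 px [364. 223.] mean [686.1  71.8 224.2] rect 682.3 72.2 41.2 20.6 64.9
  n 201 px [351. 166.] mean [529.3  80.  263.8] rect 521.9 87.5 24.9 71.7 30.7
  n 176 px [365. 215.] mean [674.1  76.7 240.5] rect 672.2 76.8 38.0 38.9 77.1
  n 122 px [362. 150.] mean [514.  110.6 296.6] rect 511.1 111.1 19.1 20.7 11.4
 t 75.4 tcp [470.7  60.  438.1] gap 91.1 grip 0.0 F [ 0.5  0.3 -0.2]
```

View pics/w8.png

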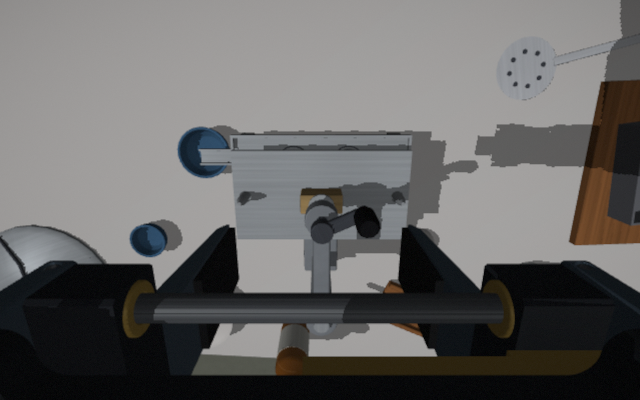

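The arm lies over the plate at its stop, slope 0.06 against a press yaw of 0.0635. The screw axis is (530.6,68.6) and the knob is at (367,222) in the image, about (506,111), which is 49.4 mm from the axis (given as 50). Cranking now, with force checks.

```bash
cat > s9.py <<'E'
from h import *
import sys
S=np.array([530.6,68.6]); ph0=np.arctan2(111.4-68.6,506-530.6); Z=272; o=list(down(1.63))
def p(a,z): return [*(S+50*np.array([np.cos(ph0-a),np.sin(ph0-a)])),z-6*a/(2*np.pi)]
def go(a0,a1):
    for i in range(1,1+int(round((a1-a0)/(np.pi/12)))):
        a=a0+i*np.pi/12; r=bot.line_to(p(a,Z),v=60,force_limit=25)
        if i%6==0 or r: st(f'{np.degrees(a):.0f} {r}')
        if r: break
    return a
if __name__=='__main__':
    bot.reach(p(0,380),o); bot.line_to(p(0,330),v=150); print(bot.line_to(p(0,Z),v=60,force_limit=8)); st(); bot.close(); st('grip')
    go(0,np.pi*1)
E
python3 s9.py
```

```text
False
 t 78.5 tcp [506.  112.  272.4] gap 91.1 grip 0.0 F [ 0.1  0.1 -0.7]
grip t 79.5 tcp [505.8 111.9 272. ] gap 23.3 grip 30.0 F [ 0.8 -0.5 -0.1]
90 False t 81.8 tcp [573.8  92.9 270.4] gap 23.1 grip 30.0 F [-3.8 -2.7  1.2]
180 False t 84.0 tcp [555.2  24.8 269. ] gap 23.3 grip 30.0 F [-1.5  2.2 -0.9]
```

Forces are small, so I'll carry on to three turns.

```bash
cat > s10.py <<'E'
from s9 import *
a=go(np.pi,6*np.pi); st('end')
E
python3 s10.py
```

```text
270 False t 86.2 tcp [486.8  44.2 267.5] gap 23.2 grip 30.0 F [-1.   0.2  2.1]
360 False t 88.3 tcp [506.7 112.3 266. ] gap 23.0 grip 30.0 F [-0.6  3.6  1.6]
450 False t 90.5 tcp [573.8  92.9 264.4] gap 23.1 grip 30.0 F [-3.6 -2.7  1. ]
540 False t 92.8 tcp [555.2  24.8 263. ] gap 23.3 grip 30.0 F [-1.3  2.  -0.4]
630 False t 95.0 tcp [486.7  44.3 261.5] gap 23.0 grip 30.0 F [-2.5 -0.8  2.2]
720 False t 97.2 tcp [506.3 112.8 260. ] gap 23.3 grip 30.0 F [-0.9  4.1  2.9]
810 False t 99.3 tcp [573.6  92.7 258.3] gap 23.0 grip 30.0 F [-4.5 -3.4  3. ]
900 False t 101.5 tcp [555.   25.  256.9] gap 23.2 grip 30.0 F [-2.3  3.9  0.7]
990 False t 103.8 tcp [486.3  43.7 255.5] gap 23.4 grip 30.0 F [-5.4 -2.5  3.8]
1080 False t 106.0 tcp [506.1 112.4 254.1] gap 23.2 grip 30.0 F [-1.9  5.   3. ]
end t 106.0 tcp [506.1 112.4 254.1] gap 23.2 grip 30.0 F [-1.9  5.   3. ]
```

Three turns are wound. I'll release, clear the arm and check everything, including the bowl in case it was knocked.

```bash
cat > s11.py <<'E'
from s2 import *
from m import blobs
bot.open_gripper(); q=bot.get_state()['eef_pos']; bot.line_to([*q[:2],340],v=100)
v=[430,-180,400]; bot.reach(v,ori(v,0)); d=cam('wrist'); print('bowl',rim(d,(420,570,-220,-60)))
P=cloud(d); q=P[(P[...,2]>46)&(P[...,2]<72)&(P[...,1]<-85)&(P[...,1]>-145)&(P[...,0]>450)&(P[...,0]<540)]; print('spout',q.min(0),q.max(0))
s=cam('scene'); save(s,'scene11.png',3,(200,130,460,320))
for n,P in (('top',cloud(cam('top'))),('scene',cloud(s))):
    print(n);blobs(P,115,130,(430,630,-120,250),150);blobs(P,209,236,(450,760,-50,400),60);blobs(P,236,270,(450,600,-50,200),30);blobs(P,271,320,(450,800,-50,300),20)
    q=P[(P[...,2]>116)&(P[...,2]<128)&(P[...,0]>450)&(P[...,0]<610)&(P[...,1]>-70)&(P[...,1]<210)]
    print('plane',np.linalg.lstsq(np.c_[q[:,:2],np.ones(len(q))],q[:,2],rcond=None)[0])
st()
E
python3 s11.py
```

```text
bowl (array([ 493.05217437, -137.83865185]), 510, np.float64(1.7746096889868377), array([ 449.08394449, -181.90667322]), array([536.52308074, -97.13123144]))
spout [ 479.48554685 -135.44357212   52.63734812] [506.56106832 -85.01037875  66.86263866]
top
  n 4333 px [307. 214.] mean [528.5  68.  122.5] rect 530.0 70.2 140.0 265.8 3.6
  n 475 px [303. 190.] mean [584.3  71.7 231.5] rect 589.5 73.3 161.7 40.0 3.3
  n 167 px [299. 214.] mean [522.7  80.8 249.9] rect 523.4 84.7 27.7 56.2 25.4
  n 82 px [284. 221.] mean [505.2 113.2 288.2] rect 504.7 113.5 21.6 21.4 89.3
plane [3.62985813e-04 1.09624866e-03 1.22165037e+02]
scene
  n 1067 px [378. 200.] mean [531.6 160.5 122.6] rect 527.6 160.1 144.9 84.1 3.3
  n 1912 px [324. 213.] mean [546.    3.7 122.5] rect 536.6 11.8 145.7 150.7 3.7
  n 438 px [352. 192.] mean [584.1  68.7 229.7] rect 588.9 69.6 142.8 40.3 1.0
  n 122 px [364. 224.] mean [686.2  72.3 223.8] rect 683.2 71.9 41.1 21.2 64.5
  n 211 px [353. 168.] mean [526.2  87.1 251.3] rect 523.6 89.8 27.1 71.7 21.1
  n 84 px [362. 154.] mean [513.3 111.6 284.4] rect 511.1 112.0 21.1 20.4 87.4
plane [-2.53449683e-03  8.27952911e-04  1.23903101e+02]
 t 109.4 tcp [ 430.4 -179.2  399.6] gap 91.2 grip 0.0 F [-0.  -0.9  0.7]
```

View pics/scene11.png

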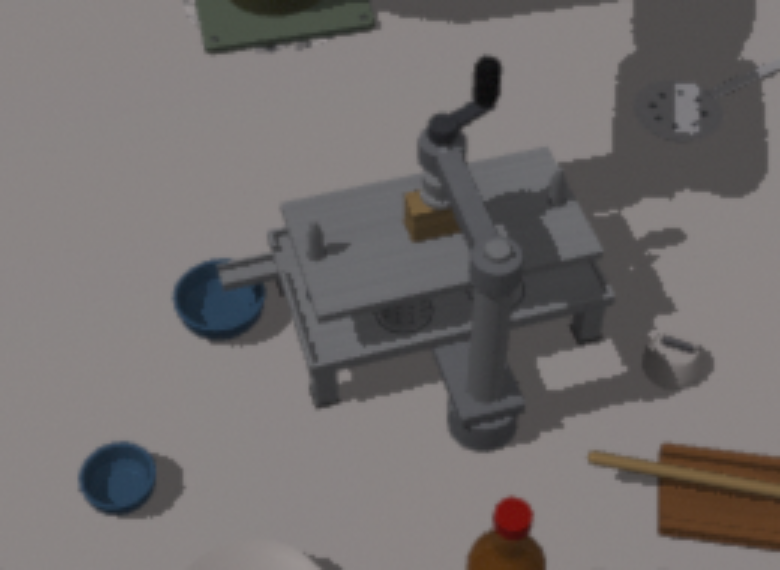

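The scene view shows the foot on the block, the plate level on both pins and the bowl under the spout. The knob's drop reads 14–17 mm depending on the mask, so I'll measure it more carefully before handing in.

```bash
python3 - <<'E'
from h import *
def f(P,c,r=7,lo=270): 
    q=P[(np.hypot(P[...,0]-c[0],P[...,1]-c[1])<r)&(P[...,2]>lo)][:,2]; return np.percentile(q,[10,50,80,95]).round(1),len(q)
print(f(np.load('top1.npz')['P'],(690,242)), f(np.load('scene1.npz')['P'],(692,241)))
P=cloud(cam('top'));Q=cloud(cam('scene')); print(f(P,(505,113)),f(Q,(507,112)))
# crank bar midway
print(f(np.load('top1.npz')['P'],(669,229),6,240), f(P,(518,91),6,235))
st()
E
```

```text
(array([305.1, 308.3, 310.1, 311.2]), 26) (array([307. , 308.2, 309.7, 310.1]), 20)
(array([286.9, 289.9, 292.3, 294.1]), 27) (array([287.9, 290.5, 291.2, 291.7]), 17)
(array([263.7, 265.5, 267.1, 268.5]), 19) (array([246.5, 248.5, 249.6, 250.2]), 19)
 t 109.5 tcp [ 430.3 -179.3  399.7] gap 91.4 grip 0.0 F [ 0.4  0.3 -0.3]
```

The knob dropped about 18 mm, so the foot is squeezed about 8 mm. Handing in.

```bash
python3 -c "
from bench import workorder
print(workorder.job_done())"
```

```text
the job is handed in; nothing more can be done
None
```

I handed the job in at about 110 s, and no verdict came back: both moulds stand on opposite rings, the plate is level on both pins, the arm is at its stop, the crank is wound three turns (about 8 mm squeeze), and the larger bowl is about 6 mm from the spout's end.

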